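# Sweep the saw offcuts into the dustpan

## Robot

A 6-joint arm with a two-finger parallel gripper is mounted at the origin on the work surface. World frame = base frame: x ahead of the robot, y to its left, z up, the work surface at z = 0. Lengths are in mm, angles in rad, forces in N, time in s.
With the tool pointing down it reaches from about 350 to 875 mm from the base axis. Payload 4.2 kg.
Tool frame: the origin (TCP) lies at the very end of the fingers, on their centre line; the grasp point (between the pads) lies 19 mm behind it; z points along the fingers, y is the line along which they close (so a half turn about z gives the same grasp; the last joint's range is limited). The gripper opens to 85 mm and grips with 20 to 120 N. Pads are 22 mm wide; open, the fingers measure 114 mm over their backs; the gripper's body (76 mm by 85 mm) begins 54 mm behind the grasp point. The pads swing forward as they close: fully open they stand 13 mm farther back than shut.
Start: joints at [-1.036, 0.385, 0.008, 0, -1.194, -0.259], TCP at [170.214, -601.354, 231.312] pointing down, gripper open.
Joint ranges: [-3.14, 3.14], [-1.21, 2.06], [-1.07, 1.41], [-3.16, 2.05], [-2.99, -0.16], [-3.1, 3.1]. Speed limits (rad/s): [2.79, 2.79, 3.14, 3.14, 3.14, 3.14].

## Interface

Orientations are given as a unit quaternion [x, y, z, w].
In Python, from bench import arm, optics gives the robot as it stands. The module is installed in compiled form; this text tells all that it offers.
- The arm moves only by the tool step_arm, never from a script. Its argument "motion" is a list of rows, each an object with "dr": the turn, a rotation vector about the tool's x, y, z in units of 8 degrees (1.0 is 8 degrees), a list of three; "slide": the shift along the tool's x, y, z in mm, a list of three; "jaw": the finger opening in mm, from 0 to 85.4. A call has exactly 8 rows; each row is the pose to reach, as a shift and turn from the pose commanded when the call began, along the tool's axes at that moment; what a row does not reach only later rows make up. A row lasts 1/8 s, in which the tool goes at most 62.5 mm and 10.7 degrees, less where a joint would pass 70% of its speed; a pose out of reach is approached as far as the arm can. A call with a gripper value outside its range is refused whole. The fingers move at their own pace and stop on an object; the grip force is fixed at half the most. Time passes only in rows, so rows that repeat a pose let the fingers close, or fill a call up. It gives the time, the measured TCP pose, the force, the opening and the grip force at its end, in the units of the state.
- arm.read_state(): the state, without advancing time (a new reading comes with each control period).
- optics.get_image(name): name is "scene" or "top" or "wrist"; returns the picture (420x560x3 uint8, blue, green, red); there is no depth.
- optics.camera_info(name): a dict with "camera_matrix" (3x3 intrinsics, pixels), "view" (4x4, takes a point from world to camera coordinates); the wrist camera has in their place "T_tool_cam" (4x4, takes a point from camera to tool coordinates, whose origin is the TCP and whose axes are the flange's). Camera axes: x right, y up, looking along -z (the intrinsics and any distortion apply to the point x, -y, -z); pixel columns grow to the right and rows downward; lengths in mm; the calibration is good to about 2 mm. A picture is of the moment at which its call begins: read the wrist's pose just before it. camera_info takes no time and is no camera call.
- arm.job_done(): hands the job in; it is judged then, once.
The state is a dict: "clock": time; "joints": joint angles; "joint_vel": joint speeds; "joint_efforts": joint torques, N m; "position": TCP position; "ee_rot": TCP orientation; "contact_force": force on the tool from outside, world axes, zero at the start; "wrist_torque": the same for the moment, N m; "gripper_width": finger opening in mm; "grasp_force": force on a finger pad.
Only numpy, scipy, OpenCV 4.12 (cv2) and the standard library are available. Lean on these libraries where they do the work, as an engineer would, in place of code of your own. Each camera call takes 0.05 s, during which the arm holds its last target. There are 200 camera calls.

## Task

Clear the bench after sawing: using the closed fingers like a hand brush, sweep the three wooden offcuts across the bench top and over the rubber lip into the steel dustpan, until each lies wholly inside, clear of the lip. Only push them along: do not pinch them, press down on them or pick them up. Leave the dustpan, the tape measure, the glue bottle and the try square where they are.

Things in the scene. Friction and masses are not known exactly. Their poses are not given: they have to be found in the camera images.
- dustpan: Loose sheet-steel dustpan, 0.9 kg, flat on the bench at the robot's right, mouth turned roughly to the robot's left (+y), open above. 300 mm wide along own y. Origin: on the bench under mid-width, 110 mm behind the lip's front edge; own +x runs from mouth to back, where a handle sticks out to x 280 mm. Slides if pushed with 4 to 9 N.
- pan_lip (a point): Middle of the front edge of the dustpan's black rubber lip, at bench level. The lip is a ramp 25 mm deep, as wide as the pan, rising evenly from 0 to 2.5 mm. Axes as the dustpan: +x into the pan.
- pan_floor (a point): On the dustpan's steel floor at mid-width, 2.5 mm above the bench, 110 mm in from the lip's front edge. The floor runs from 85 mm before this point to the back wall 97 mm behind it (55 mm high). Side walls 150 mm to either side (3 mm thick): 12 mm high at the lip, rising straight to 55 mm at the back.
- block: Square offcut of light wood, 42 x 42 x 19 mm. Loose, flat; 19 mm board, edges eased 1.5 mm, about 20 g. Origin: the middle of the piece, 9.5 mm above the bench; z up. May lie at any yaw.
- strip: Oblong offcut of light wood, 64 (own x) x 24 (own y) x 19 mm. Loose, flat; 19 mm board, edges eased 1.5 mm, about 20 g. Origin: the middle of the piece, 9.5 mm above the bench; z up. May lie at any yaw.
- mitre: Right-angled triangular mitre offcut of light wood, both short sides 50 mm, 19 mm thick. Loose, flat; 19 mm board, edges eased 1.5 mm, about 20 g. Origin: the middle of the piece, 9.5 mm above the bench; z up. May lie at any yaw. The right-angle corner is at own x = y = -16.7 mm, the two sharp corners at (33.3, -16.7) and (-16.7, 33.3) mm.
- tape_measure: Bystander: small black tape measure lying on its side on the bench among the offcuts, 58 (own x) x 56 (own y) x 35 mm high, 0.18 kg. Origin: centre of its underside.
- glue_bottle: Bystander: upright white glue bottle, 60 mm across, 170 mm high, 0.3 kg, standing beyond the offcuts on the robot's left. Origin: centre of its underside.
- try_square: Bystander: joiner's try square lying flat on the far side of the bench: dark wood stock 25 (own x) x 130 (own y) x 18 mm; origin under the middle of the stock's near end, the stock running along own -y; steel blade 45 mm wide from the stock's far half along own +x to x = 190 mm (own y -85 to -130), about 10 mm above the bench.

How it is judged:
By the outcome, as a careful person would: the job done as asked, in the order asked, and still so for the second after the job is handed in, with the robot touching nothing.
It also fails if it takes over 72 s, if anything falls off the work surface, if the arm or the gripper's body presses on something with over 40 N, if the wrist force passes 120 N, or if a joint passes its speed limit or range.

## Working session

There is one attempt and no reset: what is moved stays moved. The work goes in short steps, Python scripts to look and compute and a tool call to move; the robot and the scene stay as the last step left them, time stands still between calls to the robot, and variables do not carry over. Pictures are saved under pics/ and viewed, at most 10 in all, crops included, and the job is handed in when it is done.

Besides the shell and the picture viewer there is one more tool, called after "Emit:" as a command line: name --argument value ..., lists and objects as JSON in quotes. step_arm: Moves the arm, as the interface text tells. Its arguments: {"type":"object","properties":{"motion":{"type":"array","items":{"type":"object","properties":{"dr":{"type":"array","items":{"type":"number"}},"slide":{"type":"array","items":{"type":"number"}},"jaw":{"type":"number"}}}}},"required":["motion"]}

```bash
mkdir -p pics
python3 - <<'E'
from bench import arm, optics
import cv2
for n in("top","scene"):
    cv2.imwrite(f"pics/{n}0.png",optics.get_image(n)); i=optics.camera_info(n); print(n,i)
s=arm.read_state(); print({k:s[k] for k in("clock","position","ee_rot","contact_force","gripper_width")})
E
```

```text
top {'camera_matrix': array([[446.93816074,   0.        , 289.90091666],
       [  0.        , 446.93816074, 212.69710279],
       [  0.        ,   0.        ,   1.        ]]), 'view': array([[ 1.42243044e-02, -9.99709205e-01,  1.94723857e-02,
         1.11706746e+02],
       [ 9.93362122e-01,  1.63517843e-02,  1.13860937e-01,
        -6.03689708e+02],
       [-1.14146235e-01,  1.77235377e-02,  9.93305851e-01,
        -9.03162809e+02],
       [ 0.00000000e+00,  0.00000000e+00,  0.00000000e+00,
         1.00000000e+00]])}
scene {'camera_matrix': array([[400.74944829,   0.        , 276.65911827],
       [  0.        , 400.74944829, 209.72857114],
       [  0.        ,   0.        ,   1.        ]]), 'view': array([[-7.16652169e-01,  6.97332091e-01, -1.17312914e-02,
         3.20877096e+02],
       [-5.09446056e-01, -5.11924698e-01,  6.91663083e-01,
         3.22198595e+02],
       [ 4.76313326e-01,  5.01658309e-01,  7.22125029e-01,
        -1.21000387e+03],
       [ 0.00000000e+00,  0.00000000e+00,  0.00000000e+00,
         1.00000000e+00]])}
{'clock': 0.1, 'position': array([ 170.08911205, -600.87163103,  230.33333475]), 'ee_rot': array([-1.37402815e-01,  9.90514771e-01,  9.57974244e-04, -1.92190218e-04]), 'contact_force': array([-0.63106331,  0.97876911,  0.10517311]), 'gripper_width': 85.44165476404498}
```

View pics/top0.png

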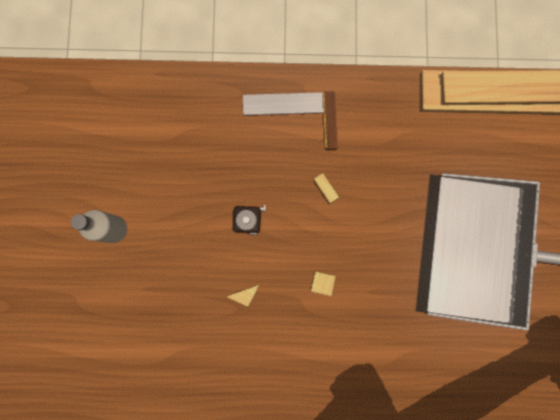

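View pics/scene0.png

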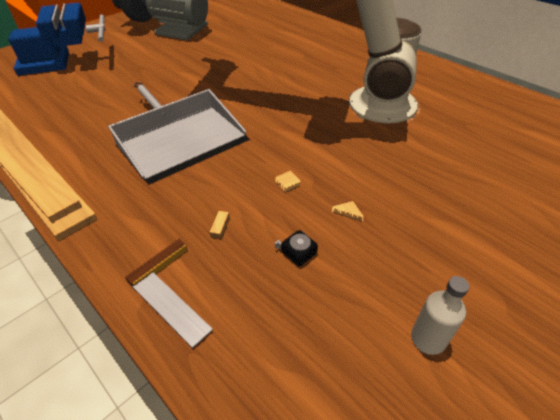

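The top view shows the strip at (326,188), block at (323,284), mitre at (246,296) and tape at (247,220). The pan lip runs from about (431,176) to (419,312), the square's stock end is at (330,150) and the bottle base is near (115,230).

```bash
cat > h.py <<'E'
from bench import arm, optics
import cv2, numpy as np
def ray(n,uv,z):
    i=optics.camera_info(n);K=i["camera_matrix"];V=i["view"]
    d=np.linalg.inv(K)@[uv[0],uv[1],1]; d=V[:3,:3].T@(d*[1,-1,-1]); c=-V[:3,:3].T@V[:3,3]
    return (c+d*(z-c[2])/d[2])[:2]
def proj(n,p):
    i=optics.camera_info(n);p=i["view"]@[*p,1];q=i["camera_matrix"]@(p[:3]*[1,-1,-1]);return q[:2]/q[2]
def wood(im,roi=(200,140,560,340)):
    hsv=cv2.cvtColor(im,cv2.COLOR_BGR2HSV); m=cv2.inRange(hsv,(14,70,140),(32,255,255))
    k=np.zeros_like(m);x0,y0,x1,y1=roi;k[y0:y1,x0:x1]=m[y0:y1,x0:x1]
    cs,_=cv2.findContours(k,cv2.RETR_EXTERNAL,cv2.CHAIN_APPROX_NONE)
    return [c for c in cs if cv2.contourArea(c)>60]
def pieces(im=None,z=19):
    im=optics.get_image("top") if im is None else im
    out=[]
    for c in wood(im):
        P=np.array([ray("top",p[0],z) for p in c],np.float32)
        m=cv2.moments(P.reshape(-1,1,2)); ctr=np.array([m["m10"],m["m01"]])/m["m00"]
        r=cv2.minAreaRect(P); tri=cv2.minEnclosingTriangle(P.reshape(-1,1,2))[1]
        out.append((ctr,m["m00"],r,tri))
        print("ctr",ctr.round(),"area",round(m["m00"]),"rect",np.round(r[1]),"corners",cv2.boxPoints(r).round().astype(int).tolist())
        if 900<m["m00"]<1450: print("  tri",tri.reshape(-1,2).round().tolist())
    return out
E
python3 - <<'E'
from h import *
pieces(cv2.imread("pics/top0.png"))
for n,uv,z in [("lip far",(431,176),0),("lip near",(419,312),0),("back far",(538,182),55),("back near",(528,327),55),("tape",(247,220),35),("sq end",(330,149),18),("sq blade tip",(243,105),10),("bottle top",(80,222),170)]: print(n,ray("top",uv,z).round())
E
```

```text
ctr [429. 213.] area 1478 rect [37. 74.] corners [[394, 240], [420, 171], [455, 185], [429, 254]]
ctr [456.  49.] area 2052 rect [51. 48.] corners [[426, 28], [473, 18], [484, 68], [436, 78]]
ctr [660.  43.] area 1619 rect [69. 28.] corners [[624, 35], [640, 12], [697, 51], [682, 74]]
lip far [ 692. -190.]
lip near [ 398. -157.]
back far [ 672. -395.]
back near [ 376. -360.]
tape [585. 210.]
sq end [744.  36.]
sq blade tip [842. 227.]
bottle top [564. 494.]
```

```bash
cat > plan.py <<'E'
import json, numpy as np
def plan(cmd, knots, step):
    """cmd,knots: (x,y,z,heading deg); step: mm per row for each knot. Prints calls of 8 rows; returns the final pose."""
    P=[];last=np.array(cmd,float)
    for k,s in zip(knots,step):
        k=np.array(k,float); n=max(1,int(np.ceil(max(np.linalg.norm((k-last)[:3])/s,abs(k[3]-last[3])/9))))
        P+=[last+(k-last)*j/n for j in range(1,n+1)]; last=k
    P+=[P[-1]]*(-len(P)%8); c=np.array(cmd,float)
    for i in range(0,len(P),8):
        h=np.radians(c[3]); X=np.array([np.cos(h),np.sin(h)]);Y=np.array([np.sin(h),-np.cos(h)]); rows=[]
        for p in P[i:i+8]:
            d=p-c; rows.append(dict(dr=[0,0,float(round(-d[3]/8,2))],slide=[float(round(v)) for v in (X@d[:2],Y@d[:2],-d[2])],jaw=0))
        print(json.dumps(rows).replace(" ",""))
        s=rows[-1]["slide"]; c=np.array([*(c[:2]+X*s[0]+Y*s[1]),c[2]-s[2],c[3]-8*rows[-1]["dr"][2]])
    print("end",c.round(1).tolist()); json.dump(c.tolist(),open("cmd.json","w")); return c
def behind(c,h,d,z=6): r=np.radians(h); return [c[0]-d*np.cos(r),c[1]-d*np.sin(r),z,h]
def arc(c,h0,h1,R,d,n=6):
    """Piece centre c travels on an arc from heading h0 to h1; the tool stays d behind it. Returns knots, end centre."""
    sg=np.sign(h1-h0); a=np.radians(h0); O=np.array(c)+R*sg*np.array([-np.sin(a),np.cos(a)]); K=[]
    for h in np.linspace(h0,h1,n+1)[1:]:
        b=np.radians(h); p=O-R*sg*np.array([-np.sin(b),np.cos(b)]); K.append(behind(p,h,d))
    return K,p
E
python3 - <<'E'
from plan import *; import cv2; from h import *
for c in wood(cv2.imread("pics/top0.png")):
    if cv2.contourArea(c)<400:
        P=np.array([ray("top",p[0],19) for p in c],np.float32).reshape(-1,1,2); print(cv2.minEnclosingTriangle(P)[1].reshape(-1,2).round().tolist(), cv2.contourArea(P))
plan((170.2,-601.4,231.3,-164.2),[behind((660,43),-55.6,40,231),behind((660,43),-55.6,40,25)],[50,50])
E
```

```text
[[459.0, 176.0], [404.0, 205.0], [427.0, 258.0]] 1478.4983934767079
[[714.0, 95.0], [671.0, 9.0], [607.0, 23.0]] 1618.5790108275833
[{"dr":[0,0,-0.8],"slide":[-37.0,31.0,0.0],"jaw":0},{"dr":[0,0,-1.6],"slide":[-75.0,62.0,0.0],"jaw":0},{"dr":[0,0,-2.4],"slide":[-112.0,93.0,0.0],"jaw":0},{"dr":[0,0,-3.19],"slide":[-149.0,123.0,0.0],"jaw":0},{"dr":[0,0,-3.99],"slide":[-186.0,154.0,0.0],"jaw":0},{"dr":[0,0,-4.79],"slide":[-224.0,185.0,0.0],"jaw":0},{"dr":[0,0,-5.59],"slide":[-261.0,216.0,0.0],"jaw":0},{"dr":[0,0,-6.39],"slide":[-298.0,247.0,0.0],"jaw":0}]
[{"dr":[0,0,-0.8],"slide":[-48.0,-10.0,0.0],"jaw":0},{"dr":[0,0,-1.6],"slide":[-95.0,-20.0,0.0],"jaw":0},{"dr":[0,0,-2.39],"slide":[-142.0,-29.0,0.0],"jaw":0},{"dr":[0,0,-3.19],"slide":[-190.0,-39.0,0.0],"jaw":0},{"dr":[0,0,-3.99],"slide":[-237.0,-49.0,0.0],"jaw":0},{"dr":[0,0,-4.79],"slide":[-285.0,-58.0,0.0],"jaw":0},{"dr":[0,0,-5.59],"slide":[-332.0,-68.0,0.0],"jaw":0},{"dr":[0,0,-6.39],"slide":[-380.0,-78.0,0.0],"jaw":0}]
[{"dr":[0,0,-0.79],"slide":[-22.0,-42.0,0.0],"jaw":0},{"dr":[0,0,-0.79],"slide":[-22.0,-42.0,42.0],"jaw":0},{"dr":[0,0,-0.79],"slide":[-22.0,-42.0,83.0],"jaw":0},{"dr":[0,0,-0.79],"slide":[-22.0,-42.0,124.0],"jaw":0},{"dr":[0,0,-0.79],"slide":[-22.0,-42.0,165.0],"jaw":0},{"dr":[0,0,-0.79],"slide":[-22.0,-42.0,206.0],"jaw":0},{"dr":[0,0,-0.79],"slide":[-22.0,-42.0,206.0],"jaw":0},{"dr":[0,0,-0.79],"slide":[-22.0,-42.0,206.0],"jaw":0}]
end [637.1, 75.6, 25.3, -55.6]
```

Emit:
step_arm --motion '[{"dr": [0, 0, -0.8], "slide": [-37, 31, 0], "jaw": 0}, {"dr": [0, 0, -1.6], "slide": [-75, 62, 0], "jaw": 0}, {"dr": [0, 0, -2.4], "slide": [-112, 93, 0], "jaw": 0}, {"dr": [0, 0, -3.19], "slide": [-149, 123, 0], "jaw": 0}, {"dr": [0, 0, -3.99], "slide": [-186, 154, 0], "jaw": 0}, {"dr": [0, 0, -4.79], "slide": [-224, 185, 0], "jaw": 0}, {"dr": [0, 0, -5.59], "slide": [-261, 216, 0], "jaw": 0}, {"dr": [0, 0, -6.39], "slide": [-298, 247, 0], "jaw": 0}]'

```text
clock: 1.1
position: [390.2, -281.0, 231.1]
ee_rot: [-0.553, 0.833, 0.0, -0.0]
contact_force: [1.1, 0.5, 0.8]
gripper_width: -0.1
grasp_force: 0.0
```

Emit:
step_arm --motion '[{"dr": [0, 0, -0.8], "slide": [-48, -10, 0], "jaw": 0}, {"dr": [0, 0, -1.6], "slide": [-95, -20, 0], "jaw": 0}, {"dr": [0, 0, -2.39], "slide": [-142, -29, 0], "jaw": 0}, {"dr": [0, 0, -3.19], "slide": [-190, -39, 0], "jaw": 0}, {"dr": [0, 0, -3.99], "slide": [-237, -49, 0], "jaw": 0}, {"dr": [0, 0, -4.79], "slide": [-285, -58, 0], "jaw": 0}, {"dr": [0, 0, -5.59], "slide": [-332, -68, 0], "jaw": 0}, {"dr": [0, 0, -6.39], "slide": [-380, -78, 0], "jaw": 0}]'

```text
clock: 2.1
position: [610.8, 37.9, 230.8]
ee_rot: [0.858, -0.513, -0.0, 0.0]
contact_force: [0.2, -0.4, -0.2]
gripper_width: 0.2
grasp_force: 0.0
```

Emit:
step_arm --motion '[{"dr": [0, 0, -0.79], "slide": [-22, -42, 0], "jaw": 0}, {"dr": [0, 0, -0.79], "slide": [-22, -42, 42], "jaw": 0}, {"dr": [0, 0, -0.79], "slide": [-22, -42, 83], "jaw": 0}, {"dr": [0, 0, -0.79], "slide": [-22, -42, 124], "jaw": 0}, {"dr": [0, 0, -0.79], "slide": [-22, -42, 165], "jaw": 0}, {"dr": [0, 0, -0.79], "slide": [-22, -42, 206], "jaw": 0}, {"dr": [0, 0, -0.79], "slide": [-22, -42, 206], "jaw": 0}, {"dr": [0, 0, -0.79], "slide": [-22, -42, 206], "jaw": 0}]'

```text
clock: 3.1
position: [638.2, 75.9, 26.6]
ee_rot: [0.885, -0.466, 0.001, -0.001]
contact_force: [0.9, -0.1, 1.1]
gripper_width: -0.1
grasp_force: 0.0
```

Run:
```python
from plan import *
c=np.array([660.,43]);h=-55.6;d=23
K=[behind(c,h,40),behind(c,h,d)]
A,p=arc(c,h,-102,80,d,7)
q=p+50*np.array([np.cos(np.radians(-102)),np.sin(np.radians(-102))])
print(p,q)
plan(json.load(open("cmd.json")),K+A+[behind(q,-102,d)],[12]*2+[11]*8)
```

```text
[672.2427282  -18.83029554] [661.84714366 -67.73767558]
[{"dr":[0,0,-0.0],"slide":[0.0,0.0,10.0],"jaw":0},{"dr":[0,0,-0.0],"slide":[0.0,0.0,19.0],"jaw":0},{"dr":[0,0,-0.0],"slide":[8.0,0.0,19.0],"jaw":0},{"dr":[0,0,-0.0],"slide":[17.0,0.0,19.0],"jaw":0},{"dr":[0,0,0.82],"slide":[26.0,-3.0,19.0],"jaw":0},{"dr":[0,0,1.65],"slide":[36.0,-4.0,19.0],"jaw":0},{"dr":[0,0,2.48],"slide":[45.0,-4.0,19.0],"jaw":0},{"dr":[0,0,3.31],"slide":[55.0,-2.0,19.0],"jaw":0}]
[{"dr":[0,0,0.83],"slide":[9.0,-2.0,0.0],"jaw":0},{"dr":[0,0,1.66],"slide":[19.0,-3.0,0.0],"jaw":0},{"dr":[0,0,2.49],"slide":[28.0,-3.0,0.0],"jaw":0},{"dr":[0,0,2.49],"slide":[38.0,0.0,0.0],"jaw":0},{"dr":[0,0,2.49],"slide":[47.0,3.0,0.0],"jaw":0},{"dr":[0,0,2.49],"slide":[57.0,7.0,0.0],"jaw":0},{"dr":[0,0,2.49],"slide":[66.0,10.0,0.0],"jaw":0},{"dr":[0,0,2.49],"slide":[75.0,14.0,0.0],"jaw":0}]
end [666.2, -44.9, 6.3, -102.0]
```

Emit:
step_arm --motion '[{"dr": [0, 0, 0], "slide": [0, 0, 10], "jaw": 0}, {"dr": [0, 0, 0], "slide": [0, 0, 19], "jaw": 0}, {"dr": [0, 0, 0], "slide": [8, 0, 19], "jaw": 0}, {"dr": [0, 0, 0], "slide": [17, 0, 19], "jaw": 0}, {"dr": [0, 0, 0.82], "slide": [26, -3, 19], "jaw": 0}, {"dr": [0, 0, 1.65], "slide": [36, -4, 19], "jaw": 0}, {"dr": [0, 0, 2.48], "slide": [45, -4, 19], "jaw": 0}, {"dr": [0, 0, 3.31], "slide": [55, -2, 19], "jaw": 0}]'

```text
clock: 4.1
position: [670.7, 30.6, 6.7]
ee_rot: [0.753, -0.658, 0.0, -0.0]
contact_force: [-0.1, 0.1, 0.3]
gripper_width: 0.1
grasp_force: 0.1
```

Emit:
step_arm --motion '[{"dr": [0, 0, 0.83], "slide": [9, -2, 0], "jaw": 0}, {"dr": [0, 0, 1.66], "slide": [19, -3, 0], "jaw": 0}, {"dr": [0, 0, 2.49], "slide": [28, -3, 0], "jaw": 0}, {"dr": [0, 0, 2.49], "slide": [38, 0, 0], "jaw": 0}, {"dr": [0, 0, 2.49], "slide": [47, 3, 0], "jaw": 0}, {"dr": [0, 0, 2.49], "slide": [57, 7, 0], "jaw": 0}, {"dr": [0, 0, 2.49], "slide": [66, 10, 0], "jaw": 0}, {"dr": [0, 0, 2.49], "slide": [75, 14, 0], "jaw": 0}]'

```text
clock: 5.1
position: [666.1, -45.5, 6.4]
ee_rot: [-0.629, 0.777, -0.0, 0.0]
contact_force: [0.9, 0.9, -0.1]
gripper_width: 0.3
grasp_force: 0.1
```

Run:
```python
from h import *
a=optics.get_image("top");b=optics.get_image("wrist");cv2.imwrite("pics/m1.png",cv2.resize(np.hstack([a[:,180:],b]),(800,358)))
pieces(a); s=arm.read_state(); print(s["position"],s["contact_force"])
```

```text
ctr [428. 215.] area 1388 rect [38. 63.] corners [[395, 239], [418, 179], [453, 193], [431, 252]]
  tri [[457.0, 185.0], [402.0, 202.0], [427.0, 261.0]]
[665.66130989 -45.97223582   6.23763507] [-0.48935618  0.54745403  0.58282417]
```

View pics/m1.png

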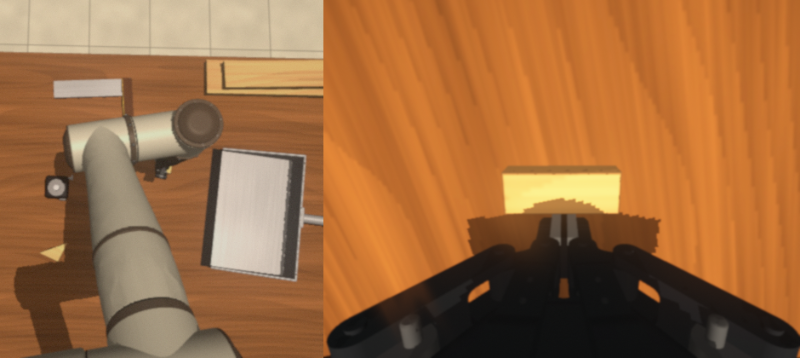

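The wrist view shows the strip square and centred in front of the fingers (565,190), so I'll push straight on.

Run:
```python
from plan import *
h=-102;u=np.array([np.cos(np.radians(h)),np.sin(np.radians(h))])
c=np.array(json.load(open("cmd.json"))); e=c[:2]+195*u; b=e-25*u
# then lift and go over to behind the block
H=-101.5;B=(456,49)
plan(c,[[*e,6.3,h],[*b,8,h],[*b,80,h],behind(B,H,48,80),behind(B,H,48,6)],[13,15,30,45,25])
```

```text
[{"dr":[0,0,-0.0],"slide":[12.0,0.0,0.0],"jaw":0},{"dr":[0,0,-0.0],"slide":[24.0,0.0,0.0],"jaw":0},{"dr":[0,0,-0.0],"slide":[37.0,0.0,0.0],"jaw":0},{"dr":[0,0,-0.0],"slide":[49.0,0.0,0.0],"jaw":0},{"dr":[0,0,-0.0],"slide":[61.0,0.0,0.0],"jaw":0},{"dr":[0,0,-0.0],"slide":[73.0,0.0,0.0],"jaw":0},{"dr":[0,0,-0.0],"slide":[85.0,0.0,0.0],"jaw":0},{"dr":[0,0,-0.0],"slide":[97.0,0.0,0.0],"jaw":0}]
[{"dr":[0,0,-0.0],"slide":[13.0,0.0,0.0],"jaw":0},{"dr":[0,0,-0.0],"slide":[25.0,0.0,0.0],"jaw":0},{"dr":[0,0,-0.0],"slide":[37.0,0.0,0.0],"jaw":0},{"dr":[0,0,-0.0],"slide":[49.0,0.0,0.0],"jaw":0},{"dr":[0,0,-0.0],"slide":[61.0,0.0,0.0],"jaw":0},{"dr":[0,0,-0.0],"slide":[74.0,0.0,0.0],"jaw":0},{"dr":[0,0,-0.0],"slide":[86.0,0.0,0.0],"jaw":0},{"dr":[0,0,-0.0],"slide":[98.0,0.0,0.0],"jaw":0}]
[{"dr":[0,0,-0.0],"slide":[-13.0,0.0,-1.0],"jaw":0},{"dr":[0,0,-0.0],"slide":[-25.0,0.0,-2.0],"jaw":0},{"dr":[0,0,-0.0],"slide":[-25.0,0.0,-26.0],"jaw":0},{"dr":[0,0,-0.0],"slide":[-25.0,0.0,-50.0],"jaw":0},{"dr":[0,0,-0.0],"slide":[-25.0,0.0,-74.0],"jaw":0},{"dr":[0,0,-0.01],"slide":[-58.0,28.0,-74.0],"jaw":0},{"dr":[0,0,-0.02],"slide":[-91.0,56.0,-74.0],"jaw":0},{"dr":[0,0,-0.03],"slide":[-125.0,85.0,-74.0],"jaw":0}]
[{"dr":[0,0,-0.01],"slide":[-33.0,28.0,0.0],"jaw":0},{"dr":[0,0,-0.01],"slide":[-66.0,56.0,0.0],"jaw":0},{"dr":[0,0,-0.02],"slide":[-100.0,84.0,0.0],"jaw":0},{"dr":[0,0,-0.03],"slide":[-133.0,112.0,0.0],"jaw":0},{"dr":[0,0,-0.04],"slide":[-167.0,140.0,0.0],"jaw":0},{"dr":[0,0,-0.04],"slide":[-167.0,140.0,25.0],"jaw":0},{"dr":[0,0,-0.04],"slide":[-167.0,140.0,50.0],"jaw":0},{"dr":[0,0,-0.04],"slide":[-167.0,140.0,74.0],"jaw":0}]
end [465.6, 96.5, 6.3, -101.5]
```

Emit:
step_arm --motion '[{"dr": [0, 0, 0], "slide": [12, 0, 0], "jaw": 0}, {"dr": [0, 0, 0], "slide": [24, 0, 0], "jaw": 0}, {"dr": [0, 0, 0], "slide": [37, 0, 0], "jaw": 0}, {"dr": [0, 0, 0], "slide": [49, 0, 0], "jaw": 0}, {"dr": [0, 0, 0], "slide": [61, 0, 0], "jaw": 0}, {"dr": [0, 0, 0], "slide": [73, 0, 0], "jaw": 0}, {"dr": [0, 0, 0], "slide": [85, 0, 0], "jaw": 0}, {"dr": [0, 0, 0], "slide": [97, 0, 0], "jaw": 0}]'

```text
clock: 6.2
position: [645.9, -140.5, 6.3]
ee_rot: [-0.629, 0.777, -0.0, 0.0]
contact_force: [-0.0, 0.3, -0.7]
gripper_width: -0.2
grasp_force: 0.1
```

Emit:
step_arm --motion '[{"dr": [0, 0, 0], "slide": [13, 0, 0], "jaw": 0}, {"dr": [0, 0, 0], "slide": [25, 0, 0], "jaw": 0}, {"dr": [0, 0, 0], "slide": [37, 0, 0], "jaw": 0}, {"dr": [0, 0, 0], "slide": [49, 0, 0], "jaw": 0}, {"dr": [0, 0, 0], "slide": [61, 0, 0], "jaw": 0}, {"dr": [0, 0, 0], "slide": [74, 0, 0], "jaw": 0}, {"dr": [0, 0, 0], "slide": [86, 0, 0], "jaw": 0}, {"dr": [0, 0, 0], "slide": [98, 0, 0], "jaw": 0}]'

```text
clock: 7.2
position: [625.4, -236.4, 6.3]
ee_rot: [-0.629, 0.777, 0.0, -0.0]
contact_force: [0.1, 0.3, 0.5]
gripper_width: 0.2
grasp_force: 0.1
```

Emit:
step_arm --motion '[{"dr": [0, 0, 0], "slide": [-13, 0, -1], "jaw": 0}, {"dr": [0, 0, 0], "slide": [-25, 0, -2], "jaw": 0}, {"dr": [0, 0, 0], "slide": [-25, 0, -26], "jaw": 0}, {"dr": [0, 0, 0], "slide": [-25, 0, -50], "jaw": 0}, {"dr": [0, 0, 0], "slide": [-25, 0, -74], "jaw": 0}, {"dr": [0, 0, -0.01], "slide": [-58, 28, -74], "jaw": 0}, {"dr": [0, 0, -0.02], "slide": [-91, 56, -74], "jaw": 0}, {"dr": [0, 0, -0.03], "slide": [-125, 85, -74], "jaw": 0}]'

```text
clock: 8.2
position: [568.1, -93.4, 80.6]
ee_rot: [-0.631, 0.776, -0.0, 0.0]
contact_force: [0.5, 0.1, -0.5]
gripper_width: 0.3
grasp_force: 0.0
```

Emit:
step_arm --motion '[{"dr": [0, 0, -0.01], "slide": [-33, 28, 0], "jaw": 0}, {"dr": [0, 0, -0.01], "slide": [-66, 56, 0], "jaw": 0}, {"dr": [0, 0, -0.02], "slide": [-100, 84, 0], "jaw": 0}, {"dr": [0, 0, -0.03], "slide": [-133, 112, 0], "jaw": 0}, {"dr": [0, 0, -0.04], "slide": [-167, 140, 0], "jaw": 0}, {"dr": [0, 0, -0.04], "slide": [-167, 140, 25], "jaw": 0}, {"dr": [0, 0, -0.04], "slide": [-167, 140, 50], "jaw": 0}, {"dr": [0, 0, -0.04], "slide": [-167, 140, 74], "jaw": 0}]'

```text
clock: 9.2
position: [465.5, 97.9, 6.1]
ee_rot: [-0.634, 0.774, -0.0, 0.001]
contact_force: [0.4, 0.1, 1.0]
gripper_width: 0.0
grasp_force: 0.0
```

Run:
```python
from h import *
a=optics.get_image("top");b=optics.get_image("wrist");cv2.imwrite("pics/m2.png",cv2.resize(np.hstack([a[:,180:],b]),(800,358)))
pieces(a,20); s=arm.read_state(); print(s["position"],s["contact_force"])
```

```text
ctr [ 620. -259.] area 1383 rect [24. 66.] corners [[585, -264], [649, -278], [654, -254], [590, -241]]
  tri [[532.0, -241.0], [655.0, -245.0], [647.0, -288.0]]
[463.81432445  96.64896194   4.57859061] [-0.30488435  0.17061642  0.22546617]
```

View pics/m2.png

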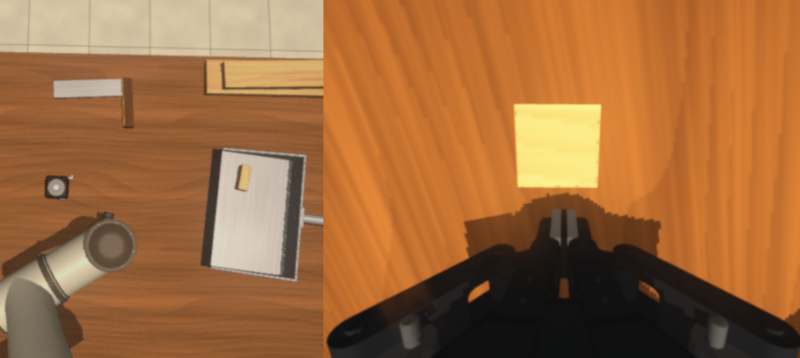

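Strip is in the pan at (620,-259), clear of the lip. The block lies square ahead of the fingers. I'll check the lateral offset in the wrist picture while planning.

Run:
```python
from plan import *; from h import *
i=optics.camera_info("wrist");T=np.linalg.inv(np.array(i["T_tool_cam"]))
for x in (30,50,70):
    p=T@[x,0,-13,1]; q=np.array(i["camera_matrix"])@(p[:3]*[1,-1,-1]); q=q[:2]/q[2]; print(x,q*[800/940,358/420]+[380*800/940,0])
    p=T@[x,10,-13,1]; q2=np.array(i["camera_matrix"])@(p[:3]*[1,-1,-1]); print("  y+10",(q2[:2]/q2[2]-q)*800/940)
c=np.array([456.,49]);h=-101.5;d=32
A,p=arc(c,h,-90,90,d,3)
e=[p[0],-255]
plan(json.load(open("cmd.json")),[behind(c,h,d)]+A+[behind(e,-90,d),behind(e,-90,d+25,8),behind(e,-90,d+25,80)],[13]*5+[15,30])
```

```text
30 [564.40097379 180.65362339]
  y+10 [ 1.86243135e+01 -9.01564386e-03]
50 [564.42335276 143.3993021 ]
  y+10 [ 1.94015624e+01 -7.76505492e-03]
70 [564.44768106 102.89993842]
  y+10 [ 2.02465105e+01 -6.25766080e-03]
[{"dr":[0,0,0.0],"slide":[8.0,0.0,0.0],"jaw":0},{"dr":[0,0,0.0],"slide":[16.0,0.0,0.0],"jaw":0},{"dr":[0,0,-0.48],"slide":[23.0,2.0,0.0],"jaw":0},{"dr":[0,0,-0.96],"slide":[29.0,3.0,0.0],"jaw":0},{"dr":[0,0,-1.44],"slide":[35.0,5.0,0.0],"jaw":0},{"dr":[0,0,-1.44],"slide":[47.0,2.0,0.0],"jaw":0},{"dr":[0,0,-1.44],"slide":[59.0,0.0,0.0],"jaw":0},{"dr":[0,0,-1.44],"slide":[72.0,-3.0,0.0],"jaw":0}]
[{"dr":[0,0,0.0],"slide":[12.0,0.0,0.0],"jaw":0},{"dr":[0,0,0.0],"slide":[24.0,0.0,0.0],"jaw":0},{"dr":[0,0,0.0],"slide":[37.0,0.0,0.0],"jaw":0},{"dr":[0,0,0.0],"slide":[49.0,0.0,0.0],"jaw":0},{"dr":[0,0,0.0],"slide":[62.0,0.0,0.0],"jaw":0},{"dr":[0,0,0.0],"slide":[74.0,0.0,0.0],"jaw":0},{"dr":[0,0,0.0],"slide":[87.0,0.0,0.0],"jaw":0},{"dr":[0,0,0.0],"slide":[99.0,0.0,0.0],"jaw":0}]
[{"dr":[0,0,0.0],"slide":[12.0,0.0,0.0],"jaw":0},{"dr":[0,0,0.0],"slide":[25.0,0.0,0.0],"jaw":0},{"d
[... 405 characters left out ...]
e":[37.0,0.0,0.0],"jaw":0},{"dr":[0,0,0.0],"slide":[49.0,0.0,0.0],"jaw":0},{"dr":[0,0,0.0],"slide":[37.0,0.0,-1.0],"jaw":0},{"dr":[0,0,0.0],"slide":[24.0,0.0,-2.0],"jaw":0},{"dr":[0,0,0.0],"slide":[24.0,0.0,-26.0],"jaw":0},{"dr":[0,0,0.0],"slide":[24.0,0.0,-50.0],"jaw":0}]
[{"dr":[0,0,0.0],"slide":[0.0,0.0,-24.0],"jaw":0},{"dr":[0,0,0.0],"slide":[0.0,0.0,-24.0],"jaw":0},{"dr":[0,0,0.0],"slide":[0.0,0.0,-24.0],"jaw":0},{"dr":[0,0,0.0],"slide":[0.0,0.0,-24.0],"jaw":0},{"dr":[0,0,0.0],"slide":[0.0,0.0,-24.0],"jaw":0},{"dr":[0,0,0.0],"slide":[0.0,0.0,-24.0],"jaw":0},{"dr":[0,0,0.0],"slide":[0.0,0.0,-24.0],"jaw":0},{"dr":[0,0,0.0],"slide":[0.0,0.0,-24.0],"jaw":0}]
end [454.4, -197.7, 80.3, -90.0]
```

Emit:
step_arm --motion '[{"dr": [0, 0, 0], "slide": [6, -3, -1], "jaw": 0}, {"dr": [0, 0, 0], "slide": [16, -3, -1], "jaw": 0}, {"dr": [0, 0, -0.48], "slide": [23, -1, -1], "jaw": 0}, {"dr": [0, 0, -0.96], "slide": [29, 0, -1], "jaw": 0}, {"dr": [0, 0, -1.44], "slide": [35, 2, -1], "jaw": 0}, {"dr": [0, 0, -1.44], "slide": [47, -1, -1], "jaw": 0}, {"dr": [0, 0, -1.44], "slide": [59, -3, -1], "jaw": 0}, {"dr": [0, 0, -1.44], "slide": [72, -6, -1], "jaw": 0}]'

```text
clock: 10.3
position: [457.3, 23.8, 7.6]
ee_rot: [-0.707, 0.707, -0.0, 0.0]
contact_force: [-0.5, 0.7, -0.4]
gripper_width: -0.2
grasp_force: 0.2
```

Run:
```python
from h import *
cv2.imwrite("pics/w3.png",optics.get_image("wrist")); s=arm.read_state(); print(s["position"],s["contact_force"])
```

```text
[456.74170648  22.66747819   7.32650057] [ 0.55816222 -1.27752213 -0.50090413]
```

View pics/w3.png

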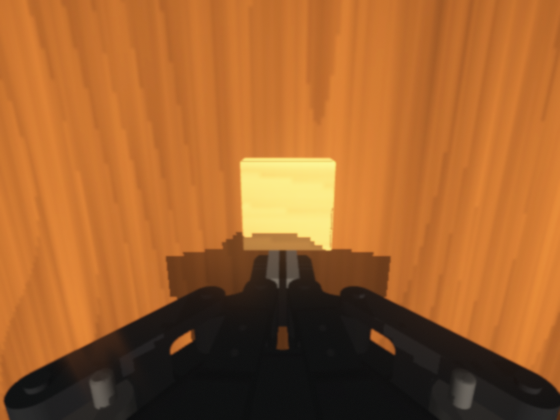

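The block sits square against the fingers (centre about (288,205), finger axis at about 283), so I'll carry on straight.

Emit:
step_arm --motion '[{"dr": [0, 0, 0], "slide": [12, 0, 0], "jaw": 0}, {"dr": [0, 0, 0], "slide": [24, 0, 0], "jaw": 0}, {"dr": [0, 0, 0], "slide": [37, 0, 0], "jaw": 0}, {"dr": [0, 0, 0], "slide": [49, 0, 0], "jaw": 0}, {"dr": [0, 0, 0], "slide": [62, 0, 0], "jaw": 0}, {"dr": [0, 0, 0], "slide": [74, 0, 0], "jaw": 0}, {"dr": [0, 0, 0], "slide": [87, 0, 0], "jaw": 0}, {"dr": [0, 0, 0], "slide": [99, 0, 0], "jaw": 0}]'

```text
clock: 11.35
position: [457.2, -75.1, 7.3]
ee_rot: [0.707, -0.707, -0.0, 0.0]
contact_force: [-0.4, -0.0, -0.3]
gripper_width: -0.0
grasp_force: 0.1
```

Emit:
step_arm --motion '[{"dr": [0, 0, 0], "slide": [12, 0, 0], "jaw": 0}, {"dr": [0, 0, 0], "slide": [25, 0, 0], "jaw": 0}, {"dr": [0, 0, 0], "slide": [37, 0, 0], "jaw": 0}, {"dr": [0, 0, 0], "slide": [50, 0, 0], "jaw": 0}, {"dr": [0, 0, 0], "slide": [62, 0, 0], "jaw": 0}, {"dr": [0, 0, 0], "slide": [75, 0, 0], "jaw": 0}, {"dr": [0, 0, 0], "slide": [87, 0, 0], "jaw": 0}, {"dr": [0, 0, 0], "slide": [100, 0, 0], "jaw": 0}]'

```text
clock: 12.35
position: [457.3, -175.1, 7.3]
ee_rot: [0.707, -0.707, -0.0, 0.0]
contact_force: [1.1, 1.0, -0.0]
gripper_width: 0.3
grasp_force: 0.1
```

Emit:
step_arm --motion '[{"dr": [0, 0, 0], "slide": [12, 0, 0], "jaw": 0}, {"dr": [0, 0, 0], "slide": [24, 0, 0], "jaw": 0}, {"dr": [0, 0, 0], "slide": [37, 0, 0], "jaw": 0}, {"dr": [0, 0, 0], "slide": [49, 0, 0], "jaw": 0}, {"dr": [0, 0, 0], "slide": [37, 0, -1], "jaw": 0}, {"dr": [0, 0, 0], "slide": [24, 0, -2], "jaw": 0}, {"dr": [0, 0, 0], "slide": [24, 0, -26], "jaw": 0}, {"dr": [0, 0, 0], "slide": [24, 0, -73], "jaw": 0}]'

```text
clock: 13.35
position: [455.8, -196.7, 79.6]
ee_rot: [0.708, -0.706, -0.002, 0.002]
contact_force: [1.1, 0.2, 0.2]
gripper_width: 0.2
grasp_force: 0.0
```

Run:
```python
from plan import *; from h import *
a=optics.get_image("top");cv2.imwrite("pics/t4.png",a);pieces(a,20); s=arm.read_state(); print(s["position"],s["contact_force"])
# refine the mitre from its known outline fitted to the first picture (unobstructed)
from scipy.optimize import minimize
im=cv2.imread("pics/top0.png"); C=[c for c in wood(im) if abs(c[:,0,0].mean()-246)<15][0]
M=np.zeros(im.shape[:2],np.uint8);cv2.drawContours(M,[C],-1,255,-1)
T=np.array([(-16.7,-16.7),(33.3,-16.7),(-16.7,33.3)])
def mask(v):
    c,s=np.cos(v[2]),np.sin(v[2]);W=T@np.array([[c,s],[-s,c]])+v[:2]
    pts=np.array([proj("top",(*w,z)) for w in W for z in (0,19)],np.float32)
    m=np.zeros((420*4,560*4),np.uint8);cv2.fillConvexPoly(m,cv2.convexHull((pts*4+2).astype(int)),255);return cv2.resize(m,(560,420),interpolation=cv2.INTER_AREA)
f=lambda v:np.abs(mask(v).astype(float)-M).sum()/255
best=min((minimize(f,[429,213,a0],method="Nelder-Mead",options=dict(initial_simplex=[[429,213,a0],[437,213,a0],[429,221,a0],[429,213,a0+.2]])) for a0 in np.arange(-3,3,.5)),key=lambda r:r.fun)
v=best.x;c,s=np.cos(v[2]),np.sin(v[2]);print(v,best.fun,(M>0).sum(),(T@np.array([[c,s],[-s,c]])+v[:2]).round(),np.degrees(v[2]))
```

```text
ctr [429. 213.] area 1512 rect [38. 72.] corners [[394, 237], [422, 171], [457, 186], [429, 252]]
ctr [ 620. -259.] area 1386 rect [24. 66.] corners [[585, -265], [649, -278], [654, -254], [590, -241]]
  tri [[532.0, -241.0], [655.0, -245.0], [647.0, -288.0]]
[ 460.62428034 -197.84141994   86.74542749] [ 2.2915604  -0.73759612  3.77921446]Traceback (most recent call last):
  File "<stdin>", line 13, in <module>
  File "<stdin>", line 13, in <genexpr>
    res = _minimize_neldermead(fun, x0, args, callback, bounds=bounds,
                               **options)
    fxcc = func(xcc)
    fx = function(np.copy(x), *(wrapper_args + args))
  File "<stdin>", line 12, in <lambda>
  File "<stdin>", line 10, in mask
  File "h.py", line 8, in proj
    i=optics.camera_info(n);p=i["view"]@[*p,1];q=i["camera_matrix"]@(p[:3]*[1,-1,-1]);return q[:2]/q[2]
ValueError: time passes only in moves, steps and waits
```

```bash
sed -i '3i import functools\ninfo=functools.cache(optics.camera_info)' h.py; sed -i 's/i=optics.camera_info(n)/i=info(n)/' h.py
python3 - <<'E'
from h import *
from scipy.optimize import minimize
print(arm.read_state()["position"],arm.read_state()["clock"])
im=cv2.imread("pics/top0.png"); C=[c for c in wood(im) if abs(c[:,0,0].mean()-246)<15][0]
M=np.zeros(im.shape[:2],np.uint8);cv2.drawContours(M,[C],-1,255,-1)
T=np.array([(-16.7,-16.7),(33.3,-16.7),(-16.7,33.3)])
W=lambda v:T@np.array([[np.cos(v[2]),np.sin(v[2])],[-np.sin(v[2]),np.cos(v[2])]])+v[:2]
def mask(v):
    pts=np.array([proj("top",(*w,z)) for w in W(v) for z in (0,19)],np.float32)
    m=np.zeros((1680,2240),np.uint8);cv2.fillConvexPoly(m,cv2.convexHull((pts*4+2).astype(int)),255);return cv2.resize(m,(560,420),interpolation=cv2.INTER_AREA)
f=lambda v:np.abs(mask(v).astype(float)-M).sum()/255
best=min((minimize(f,[429,213,a0],method="Nelder-Mead",options=dict(initial_simplex=[[429,213,a0],[437,213,a0],[429,221,a0],[429,213,a0+.2]])) for a0 in (.6,1.1,1.6,-.5)),key=lambda r:r.fun)
v=best.x;print(v,best.fun,(M>0).sum(),W(v).round().tolist(),np.degrees(v[2]))
E
```

```text
[ 460.62428034 -197.84141994   86.74542749] 13.4
[ 4.28039797e+02  2.13477790e+02 -4.21381092e-01] 68.99215686274509 388 [[406.0, 205.0], [452.0, 185.0], [426.0, 251.0]] -24.143358164798627
```

View pics/t4.png

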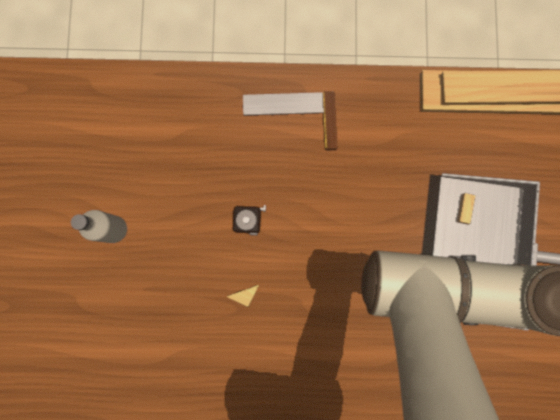

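The bench ahead is clear: the mitre is unmoved at (246,296), and the arm hides the block. Next I go behind the mitre's short side.

Run:
```python
from plan import *
c=np.array([428.,213.5]);h=-24
plan((457.4,-197.7,80.3,-90),[behind(c,h,46,80),behind(c,h,46,7)],[45,25])
```

```text
[{"dr":[0,0,-0.82],"slide":[-43.0,7.0,0.0],"jaw":0},{"dr":[0,0,-1.65],"slide":[-86.0,14.0,0.0],"jaw":0},{"dr":[0,0,-2.47],"slide":[-129.0,21.0,0.0],"jaw":0},{"dr":[0,0,-3.3],"slide":[-172.0,29.0,0.0],"jaw":0},{"dr":[0,0,-4.12],"slide":[-215.0,36.0,0.0],"jaw":0},{"dr":[0,0,-4.95],"slide":[-258.0,43.0,0.0],"jaw":0},{"dr":[0,0,-5.78],"slide":[-301.0,50.0,0.0],"jaw":0},{"dr":[0,0,-6.6],"slide":[-344.0,57.0,0.0],"jaw":0}]
[{"dr":[0,0,-0.83],"slide":[-32.0,-30.0,0.0],"jaw":0},{"dr":[0,0,-1.65],"slide":[-63.0,-60.0,0.0],"jaw":0},{"dr":[0,0,-1.65],"slide":[-63.0,-60.0,25.0],"jaw":0},{"dr":[0,0,-1.65],"slide":[-63.0,-60.0,49.0],"jaw":0},{"dr":[0,0,-1.65],"slide":[-63.0,-60.0,73.0],"jaw":0},{"dr":[0,0,-1.65],"slide":[-63.0,-60.0,73.0],"jaw":0},{"dr":[0,0,-1.65],"slide":[-63.0,-60.0,73.0],"jaw":0},{"dr":[0,0,-1.65],"slide":[-63.0,-60.0,73.0],"jaw":0}]
end [386.5, 232.2, 7.3, -24.0]
```

Emit:
step_arm --motion '[{"dr": [0, 0, -0.82], "slide": [-43, 7, 0], "jaw": 0}, {"dr": [0, 0, -1.65], "slide": [-86, 14, 0], "jaw": 0}, {"dr": [0, 0, -2.47], "slide": [-129, 21, 0], "jaw": 0}, {"dr": [0, 0, -3.3], "slide": [-172, 29, 0], "jaw": 0}, {"dr": [0, 0, -4.12], "slide": [-215, 36, 0], "jaw": 0}, {"dr": [0, 0, -4.95], "slide": [-258, 43, 0], "jaw": 0}, {"dr": [0, 0, -5.78], "slide": [-301, 50, 0], "jaw": 0}, {"dr": [0, 0, -6.6], "slide": [-344, 57, 0], "jaw": 0}]'

```text
clock: 14.4
position: [399.0, 147.8, 80.5]
ee_rot: [0.949, -0.316, 0.0, -0.0]
contact_force: [0.3, 0.0, -0.5]
gripper_width: 0.2
grasp_force: 0.0
```

Emit:
step_arm --motion '[{"dr": [0, 0, -0.83], "slide": [-32, -30, 0], "jaw": 0}, {"dr": [0, 0, -1.65], "slide": [-63, -60, 0], "jaw": 0}, {"dr": [0, 0, -1.65], "slide": [-63, -60, 0], "jaw": 0}, {"dr": [0, 0, -1.65], "slide": [-63, -60, 20], "jaw": 0}, {"dr": [0, 0, -1.65], "slide": [-63, -60, 45], "jaw": 0}, {"dr": [0, 0, -1.65], "slide": [-63, -60, 65], "jaw": 0}, {"dr": [0, 0, -1.65], "slide": [-63, -60, 73], "jaw": 0}, {"dr": [0, 0, -1.65], "slide": [-63, -60, 73], "jaw": 0}]'

```text
clock: 15.4
position: [385.8, 231.2, 7.2]
ee_rot: [0.978, -0.208, -0.0, 0.0]
contact_force: [-0.1, 0.6, -0.5]
gripper_width: 0.1
grasp_force: 0.0
```

Run:
```python
from h import *
from plan import *
w=optics.get_image("wrist");t=optics.get_image("top");cv2.imwrite("pics/w5.png",cv2.resize(np.hstack([t[:,180:],w]),(800,358))); pieces(t,20); s=arm.read_state(); print(s["position"],s["contact_force"])
c=np.array([428.,213.5]);h=-24;d=28.5;u=np.array([np.cos(np.radians(h)),np.sin(np.radians(h))])
c2=c+15*u
A,p=arc(c2,h,-84,70,d,8)
r=np.radians(-84);e=p+(p[1]+255)/-np.sin(r)*np.array([np.cos(r),np.sin(r)]); print(p,e)
plan(json.load(open("cmd.json")),[behind(c,h,d,7),behind(c2,h,d,7)]+[[*k[:2],7,k[3]] for k in A]+[behind(e,-84,d,7),behind(e,-84,d+25,8),behind(e,-84,d+25,80)],[12]*11+[15,30])
```

```text
ctr [430. 210.] area 1319 rect [39. 61.] corners [[398, 227], [422, 171], [458, 186], [434, 242]]
  tri [[399.0, 201.0], [432.0, 247.0], [461.0, 179.0]]
ctr [ 454. -254.] area 1794 rect [42. 47.] corners [[433, -230], [434, -277], [476, -277], [475, -230]]
ctr [ 620. -259.] area 1386 rect [24. 66.] corners [[585, -265], [649, -278], [654, -254], [590, -241]]
  tri [[532.0, -241.0], [655.0, -245.0], [647.0, -288.0]]
[386.35206849 231.88692975   7.90976564] [ 0.28945409 -0.14017708  1.13707139]
[482.84814953 150.76776075] [ 525.49605971 -255.        ]
[{"dr":[0,0,-0.0],"slide":[9.0,0.0,0.0],"jaw":0},{"dr":[0,0,-0.0],"slide":[17.0,0.0,0.0],"jaw":0},{"dr":[0,0,-0.0],"slide":[25.0,0.0,0.0],"jaw":0},{"dr":[0,0,-0.0],"slide":[32.0,0.0,0.0],"jaw":0},{"dr":[0,0,0.94],"slide":[41.0,-3.0,0.0],"jaw":0},{"dr":[0,0,1.87],"slide":[51.0,-5.0,0.0],"jaw":0},{"dr":[0,0,2.81],"slide":[61.0,-5.0,0.0],"jaw":0},{"dr":[0,0,3.75],"slide":[71.0,-5.0,0.0],"jaw":0}]
[{"dr":[0,0,0.94],"slide":[9.0,-3.0,0.0],"jaw":0},{"dr":[0,0,1.88],"slide":[19.0,-5.0,0.0],"jaw":0},{"dr":[0,0,2.81],"slide":[29.0,-5.0,0.0],"jaw":
[... 1577 characters left out ...]
":0},{"dr":[0,0,-0.0],"slide":[46.0,0.0,0.0],"jaw":0},{"dr":[0,0,-0.0],"slide":[58.0,0.0,0.0],"jaw":0},{"dr":[0,0,-0.0],"slide":[70.0,0.0,0.0],"jaw":0},{"dr":[0,0,-0.0],"slide":[81.0,0.0,0.0],"jaw":0},{"dr":[0,0,-0.0],"slide":[69.0,0.0,0.0],"jaw":0}]
[{"dr":[0,0,-0.0],"slide":[-13.0,0.0,-1.0],"jaw":0},{"dr":[0,0,-0.0],"slide":[-13.0,0.0,-25.0],"jaw":0},{"dr":[0,0,-0.0],"slide":[-13.0,0.0,-49.0],"jaw":0},{"dr":[0,0,-0.0],"slide":[-13.0,0.0,-73.0],"jaw":0},{"dr":[0,0,-0.0],"slide":[-13.0,0.0,-73.0],"jaw":0},{"dr":[0,0,-0.0],"slide":[-13.0,0.0,-73.0],"jaw":0},{"dr":[0,0,-0.0],"slide":[-13.0,0.0,-73.0],"jaw":0},{"dr":[0,0,-0.0],"slide":[-13.0,0.0,-73.0],"jaw":0}]
end [519.6, -201.4, 80.3, -84.0]
```

View pics/w5.png

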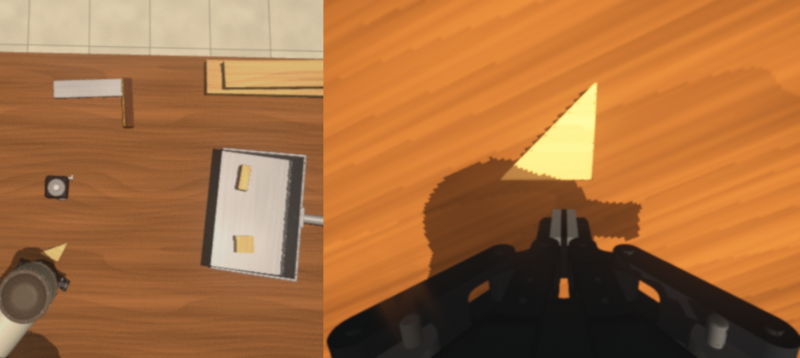

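Block and strip are well inside the pan. The mitre's short side (503–592,180) is square to the fingers, with its centroid on their axis, so I push along the arc.

Emit:
step_arm --motion '[{"dr": [0, 0, 0], "slide": [9, 0, 0], "jaw": 0}, {"dr": [0, 0, 0], "slide": [17, 0, 0], "jaw": 0}, {"dr": [0, 0, 0], "slide": [25, 0, 0], "jaw": 0}, {"dr": [0, 0, 0], "slide": [32, 0, 0], "jaw": 0}, {"dr": [0, 0, 0.94], "slide": [41, -3, 0], "jaw": 0}, {"dr": [0, 0, 1.87], "slide": [51, -5, 0], "jaw": 0}, {"dr": [0, 0, 2.81], "slide": [61, -5, 0], "jaw": 0}, {"dr": [0, 0, 3.75], "slide": [71, -5, 0], "jaw": 0}]'

```text
clock: 16.5
position: [453.6, 207.1, 7.3]
ee_rot: [0.89, -0.456, -0.0, -0.0]
contact_force: [0.1, 0.3, -0.2]
gripper_width: 0.0
grasp_force: 0.2
```

Emit:
step_arm --motion '[{"dr": [0, 0, 0.94], "slide": [9, -3, 0], "jaw": 0}, {"dr": [0, 0, 1.88], "slide": [19, -5, 0], "jaw": 0}, {"dr": [0, 0, 2.81], "slide": [29, -5, 0], "jaw": 0}, {"dr": [0, 0, 3.75], "slide": [39, -5, 0], "jaw": 0}, {"dr": [0, 0, 3.75], "slide": [49, 1, 0], "jaw": 0}, {"dr": [0, 0, 3.75], "slide": [59, 7, 0], "jaw": 0}, {"dr": [0, 0, 3.75], "slide": [69, 13, 0], "jaw": 0}, {"dr": [0, 0, 3.75], "slide": [79, 19, 0], "jaw": 0}]'

```text
clock: 17.5
position: [484.0, 131.4, 7.3]
ee_rot: [0.744, -0.669, -0.0, 0.0]
contact_force: [-0.6, -0.1, -0.3]
gripper_width: 0.1
grasp_force: 0.1
```

Run:
```python
from h import *
w=optics.get_image("wrist");cv2.imwrite("pics/w6.png",w); s=arm.read_state(); print(s["position"],s["contact_force"])
```

```text
[483.62156891 130.28692578   7.21521316] [ 0.26323887 -0.285067    0.40063066]
```

View pics/w6.png

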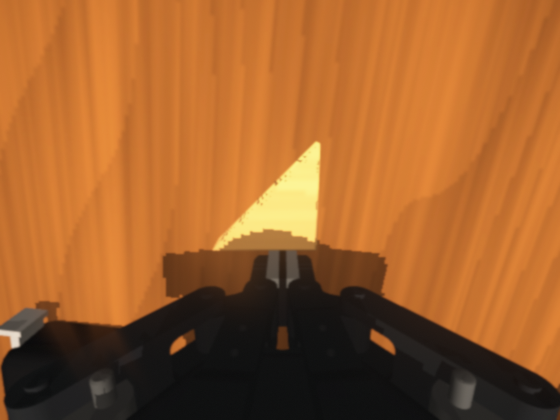

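The mitre is flush and centred (corner at (318,248)), so I push straight on into the pan, back off and lift.

Emit:
step_arm --motion '[{"dr": [0, 0, 0], "slide": [12, 0, 0], "jaw": 0}, {"dr": [0, 0, 0], "slide": [23, 0, 0], "jaw": 0}, {"dr": [0, 0, 0], "slide": [35, 0, 0], "jaw": 0}, {"dr": [0, 0, 0], "slide": [47, 0, 0], "jaw": 0}, {"dr": [0, 0, 0], "slide": [58, 0, 0], "jaw": 0}, {"dr": [0, 0, 0], "slide": [70, 0, 0], "jaw": 0}, {"dr": [0, 0, 0], "slide": [82, 0, 0], "jaw": 0}, {"dr": [0, 0, 0], "slide": [93, 0, 0], "jaw": 0}]'

```text
clock: 18.55
position: [494.0, 39.0, 7.3]
ee_rot: [0.743, -0.669, -0.0, 0.0]
contact_force: [0.6, -0.3, 0.8]
gripper_width: -0.0
grasp_force: 0.2
```

Emit:
step_arm --motion '[{"dr": [0, 0, 0], "slide": [12, 0, 0], "jaw": 0}, {"dr": [0, 0, 0], "slide": [24, 0, 0], "jaw": 0}, {"dr": [0, 0, 0], "slide": [35, 0, 0], "jaw": 0}, {"dr": [0, 0, 0], "slide": [47, 0, 0], "jaw": 0}, {"dr": [0, 0, 0], "slide": [59, 0, 0], "jaw": 0}, {"dr": [0, 0, 0], "slide": [70, 0, 0], "jaw": 0}, {"dr": [0, 0, 0], "slide": [82, 0, 0], "jaw": 0}, {"dr": [0, 0, 0], "slide": [94, 0, 0], "jaw": 0}]'

```text
clock: 19.55
position: [503.9, -54.5, 7.3]
ee_rot: [0.743, -0.669, -0.0, 0.0]
contact_force: [0.2, -0.9, 0.8]
gripper_width: -0.0
grasp_force: 0.1
```

Emit:
step_arm --motion '[{"dr": [0, 0, 0], "slide": [11, 0, 0], "jaw": 0}, {"dr": [0, 0, 0], "slide": [23, 0, 0], "jaw": 0}, {"dr": [0, 0, 0], "slide": [35, 0, 0], "jaw": 0}, {"dr": [0, 0, 0], "slide": [46, 0, 0], "jaw": 0}, {"dr": [0, 0, 0], "slide": [58, 0, 0], "jaw": 0}, {"dr": [0, 0, 0], "slide": [70, 0, 0], "jaw": 0}, {"dr": [0, 0, 0], "slide": [81, 0, 0], "jaw": 0}, {"dr": [0, 0, 0], "slide": [93, 0, 0], "jaw": 0}]'

```text
clock: 20.55
position: [513.7, -146.9, 7.3]
ee_rot: [0.743, -0.669, -0.0, 0.0]
contact_force: [-0.3, -0.5, 0.4]
gripper_width: 0.0
grasp_force: 0.1
```

Emit:
step_arm --motion '[{"dr": [0, 0, 0], "slide": [12, 0, 0], "jaw": 0}, {"dr": [0, 0, 0], "slide": [23, 0, 0], "jaw": 0}, {"dr": [0, 0, 0], "slide": [35, 0, 0], "jaw": 0}, {"dr": [0, 0, 0], "slide": [46, 0, 0], "jaw": 0}, {"dr": [0, 0, 0], "slide": [58, 0, 0], "jaw": 0}, {"dr": [0, 0, 0], "slide": [70, 0, 0], "jaw": 0}, {"dr": [0, 0, 0], "slide": [81, 0, 0], "jaw": 0}, {"dr": [0, 0, 0], "slide": [69, 0, 0], "jaw": 0}]'

```text
clock: 21.55
position: [521.0, -215.9, 7.2]
ee_rot: [0.743, -0.67, 0.0, -0.0]
contact_force: [-0.2, -0.2, 0.1]
gripper_width: 0.5
grasp_force: 0.0
```

Emit:
step_arm --motion '[{"dr": [0, 0, 0], "slide": [-13, 0, -1], "jaw": 0}, {"dr": [0, 0, 0], "slide": [-13, 0, -25], "jaw": 0}, {"dr": [0, 0, 0], "slide": [-13, 0, -60], "jaw": 0}, {"dr": [0, 0, 0], "slide": [-40, 0, -100], "jaw": 0}, {"dr": [0, 0, 0], "slide": [-80, 0, -130], "jaw": 0}, {"dr": [0, 0, 0], "slide": [-120, 0, -150], "jaw": 0}, {"dr": [0, 0, 0], "slide": [-160, 0, -150], "jaw": 0}, {"dr": [0, 0, 0], "slide": [-200, 0, -150], "jaw": 0}]'

```text
clock: 22.55
position: [499.0, -13.7, 157.8]
ee_rot: [0.744, -0.668, 0.0, -0.0]
contact_force: [0.6, -0.6, -0.2]
gripper_width: 0.1
grasp_force: 0.0
```

Run:
```python
from h import *
t=optics.get_image("top");cv2.imwrite("pics/t7.png",t); pieces(t,21.5); s=arm.read_state(); print(s["position"],s["contact_force"])
```

```text
ctr [ 452. -258.] area 1337 rect [41. 45.] corners [[434, -232], [434, -277], [476, -276], [475, -231]]
  tri [[434.0, -278.0], [434.0, -229.0], [506.0, -272.0]]
ctr [ 523. -264.] area 549 rect [55. 23.] corners [[496, -272], [513, -287], [549, -245], [532, -230]]
ctr [ 620. -259.] area 1372 rect [24. 65.] corners [[585, -264], [649, -277], [654, -253], [590, -240]]
  tri [[655.0, -244.0], [647.0, -287.0], [532.0, -241.0]]
[498.83941761 -10.7826544  157.734469  ] [ 0.05506683  2.01245838 -0.04710355]
```

View pics/t7.png

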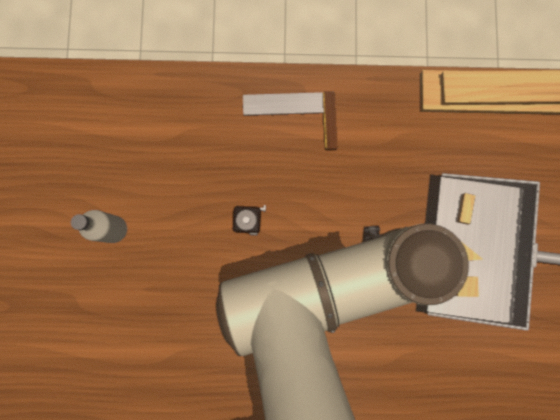

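All pieces appear in the pan, with the mitre part-hidden at (472,255). The pan, tape, square and bottle haven't moved. One more step back gives an unobstructed check.

Emit:
step_arm --motion '[{"dr": [0, 0, 0], "slide": [-25, 0, 0], "jaw": 0}, {"dr": [0, 0, 0], "slide": [-50, 0, 0], "jaw": 0}, {"dr": [0, 0, 0], "slide": [-75, 0, 0], "jaw": 0}, {"dr": [0, 0, 0], "slide": [-100, 0, 0], "jaw": 0}, {"dr": [0, 0, 0], "slide": [-120, 0, 0], "jaw": 0}, {"dr": [0, 0, 0], "slide": [-130, 0, 0], "jaw": 0}, {"dr": [0, 0, 0], "slide": [-130, 0, 0], "jaw": 0}, {"dr": [0, 0, 0], "slide": [-130, 0, 0], "jaw": 0}]'

```text
clock: 23.6
position: [485.9, 113.1, 157.3]
ee_rot: [0.743, -0.669, -0.0, 0.0]
contact_force: [0.4, 0.2, -0.5]
gripper_width: -0.1
grasp_force: 0.0
```

Run:
```python
from h import *
t=optics.get_image("top");pieces(t,21.5)
d=cv2.absdiff(t,cv2.imread("pics/top0.png")).max(2)
print("square,bottle,tape,pan edge diffs",[int((d[a:b,c:e]>60).sum()) for a,b,c,e in((85,155,235,340),(205,250,65,135),(200,240,228,270),(170,190,425,545))])
```

```text
ctr [ 454. -254.] area 1797 rect [41. 47.] corners [[434, -229], [434, -277], [476, -276], [475, -229]]
ctr [ 526. -253.] area 1173 rect [68. 33.] corners [[488, -266], [514, -287], [557, -234], [530, -213]]
  tri [[507.0, -240.0], [560.0, -229.0], [511.0, -291.0]]
ctr [ 619. -259.] area 1377 rect [24. 65.] corners [[585, -264], [649, -277], [654, -253], [589, -240]]
  tri [[655.0, -244.0], [647.0, -287.0], [532.0, -241.0]]
square,bottle,tape,pan edge diffs [0, 0, 0, 0]
```

All three lie over 50 mm in from the lip's front edge, and nothing else has moved.

```bash
python3 -c "
from bench import arm
print(arm.job_done())"
```

```text
the job is handed in; nothing more can be done
None
```

The job is handed in: the strip, block and mitre all lie inside the dustpan, clear of the lip. The final check showed the tape measure, glue bottle, try square and pan unmoved, at about 24 s on the clock.

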